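Feed a block along the jig fence with a push stick

TASK

Take the push stick by its upright grip and, with the corner of the pine block caught in its notch, bring the block flat against the fence near where it lies, then feed it along the fence, kept lightly pressed on it all the way, until it meets the end stop, and bear it firmly, about 10 N each way, into the corner of stop and fence. Touch the block only with the stick, never push harder than 20 N, and keep your hand off the block. Leave the block there and lay the stick flat on the trolley top, clear of the jig.

Things in the scene. Friction and masses are not known exactly. Their poses are not given: they have to be found in the camera images.
- jig_board: Fixed plywood jig board, 180 (x) x 340 (y) x 12 mm, flat on the trolley top. Origin: centre of its underside; its top is 12 mm up. Its +y is the feed direction, towards the end stop; the fence stands along its +x side. A rim 45 mm high edges the trolley top, on the right at world y = -0.367 m: keep hand and stick clear of it.
- fence: Two fixed studs with black knobs, and the aluminium fence bar they clamp (20 x 320 mm, top 27.5 mm above the board). Origin at the board's x = +70 mm, y = 0, z = 12 mm; axes as the board's. The guiding face looks to -x, parallel to y, nominally at x = -40 mm here, but the bar is clamped in slots up to 4 mm either way, which this pose does not show: find it by feel. Rigid.
- end_stop: Fixed stud with black knob, and the aluminium stop plate it clamps (56 x 12 mm, top 25.5 mm above the board). Origin at the board's x = -5 mm, y = +150 mm, z = 12 mm; axes as the board's. The stopping face looks to -y, nominally at y = -25 mm here, but is clamped in a slot up to 4 mm either way, which this pose does not show: find it by feel. Rigid.
- block: Loose pine block, 44 (x) x 85 (y) x 28 mm, 50 to 110 g, on the jig board off the fence, a little askew. Origin: centre of its underside. It is to slide with its long +x side on the fence, +y end foremost. Its trailing outer upright corner, at x = -22, y = -42 mm, is the one to push.
- push_stick: Loose wooden push stick, 160 g, flat on the trolley right of the jig. Origin: centre of underside below the grip's middle. Sole 18 mm thick, 34 mm wide, from a heel (22 mm thick) at x = -78 mm to the notched head at +x (54 mm wide). Upright grip on top: 26 mm wide (y), 86 mm long (x, centred on the origin), 18 to 56 mm up. It balances at the grip's middle.
- notch (a point): Apex of the V notch (110 degrees, opening to the stick's +x) in the stick's head, at x = +100 mm, y = 0 of the stick, 9 mm above its underside; prongs 30 mm long, tips at x = 117 mm. With the stick's +x at 45 degrees between the board's +y and +x, the notch takes the block's corner and pushes along and onto the fence. Carry the underside a few mm above the board.
- tape_measure: Black tape measure, 83 x 87 x 41 mm, left of the jig; leave alone. Origin: centre of underside.
- angle_bracket: Zinc angle bracket, 32 x 60 x 60 mm, standing left of the jig; leave alone. Origin: centre of underside.
- glue_bottle: Glue bottle, 44 mm across, 147 mm tall, standing far right; leave alone. Origin: centre of underside.
Not all that is in view belongs to the job. There is more than one size of the push_stick; the one meant has the size given above.

How it is judged:
By the outcome, as a careful person would: the job done as asked, in the order asked, and still so for the second after the job is handed in, with the robot touching nothing.
It also fails if it takes over 72 s, if anything falls off the work surface, if the arm or the gripper's body presses on something with over 40 N, if the wrist force passes 120 N, or if a joint passes its speed limit or range.

ROBOT

A 6-joint arm with a two-finger parallel gripper is mounted at the origin on a cart in front of the work surface, level with it; the furniture and walls round the work are solid. World frame = base frame: x ahead of the robot, y to its left, z up, the work surface at z = 0. Lengths are in m, angles in degrees, forces in N, time in s.
With the tool pointing down it reaches from about 0.4 to 0.825 m from the base axis. Payload 7 kg.
Tool frame: the origin (TCP) lies midway between the tips of the shut fingers; the grasp point (between the pads) lies ctrl.tcp_to_grasp behind it (ctrl.tcp_to_grasp is the distance from the TCP to the grasp point, in m); z points along the fingers, y is the line along which they close (so a half turn about z gives the same grasp; the last joint's range is limited). The gripper opens to 88 mm and grips with 3 to 60 N. Pads are 19 mm wide; open, the fingers measure 130 mm over their backs; the gripper's body (78 mm by 193 mm) begins 47 mm behind the grasp point.
Start: joints at [-52.191, 20.546, 0.682, 0, -70.136, -16.507], TCP at [0.245, -0.629, 0.227] pointing down, gripper open.
Joint ranges: [-176.03, 176.03], [-82.01, 121.73], [-58.28, 71.71], [-173.87, 95.51], [-174.79, -0.11], [-173.66, 173.66]. Speed limits (degrees/s): [136.94, 136.94, 172.46, 180, 180, 180].

INTERFACE

Orientations are given as [roll, pitch, yaw] about the fixed x, y, z axes, in that order (R = Rz(yaw) Ry(pitch) Rx(roll)).
In Python, from plant import ctrl, imaging, close_job gives the robot as it stands.
- The arm moves only by the shell command python3 -m crank 'ROWS'. ROWS is JSON, a list of rows, each a list of 3 entries, a list of its own where there are three numbers: the shift along the world's x, y, z in m, then the turn, a rotation vector about the world's x, y, z in degrees, then the opening, from -1 (shut) to 1 (fully open), so that 0 is half open. A call has 1 to 12 rows; each row shifts and turns the commanded pose from where the row before left it; what a row does not reach is not made up. A row lasts 1/10 s, in which the tool goes at most 50 mm and 8.59 degrees, less where a joint would pass 70% of its speed; a pose out of reach is approached as far as the arm can. A call is refused whole if a number of a shift passes 0.05 or a number of a turn 8.59, either way. A call with a gripper value outside its range is refused whole. The fingers move at their own pace and stop on an object; the grip force is fixed at half the most. Time passes only in rows, so rows that do not move let the fingers close. It gives the time, the measured TCP pose, the force, the opening and the grip force at its end, in the units of the state.
- ctrl.get_obs(): the state, without advancing time (a new reading comes with each control period).
- imaging.snapshot(name): name is "scene" or "top"; returns (picture, depth): 480x640x3 uint8, blue, green, red; 480x640 float32, m along the optical axis (not along the pixel's ray), 0 where there is no reading.
- imaging.camera_model(name): a dict with "mtx" (3x3 intrinsics, pixels), "D" ([k1, k2, p1, p2, k3] as OpenCV has them; the pictures are not rectified), "R" (3x3) and "t" (3): a world point X has camera coordinates R X + t. Camera axes: x right, y down, z forward; pixel columns grow to the right and rows downward; lengths in m; the calibration is good to about 2 mm. A picture is of the moment at which its call begins. camera_model takes no time and is no camera call.
- close_job(): hands the job in; it is judged then, once.
The state is a dict: "clock": time; "joint_pos": joint angles; "qvel": joint speeds; "tau": joint torques, N m; "tool_pos": TCP position; "orientation": TCP orientation; "force": force on the tool from outside, world axes, zero at the start; "moment": the same for the moment, N m; "opening": finger opening in m; "gripper_force": force on a finger pad.
Only numpy, scipy, OpenCV 4.12 (cv2) and the standard library are available. Lean on these libraries where they do the work, as an engineer would, in place of code of your own. Each camera call takes 0.05 s, during which the arm holds its last target. There are 200 camera calls.

## Working session

There is one attempt and no reset: what is moved stays moved. The work goes in short steps, Python scripts to look and compute and a shell command to move; the robot and the scene stay as the last step left them, time stands still between calls to the robot, and variables do not carry over. Pictures are saved under pics/ and viewed, at most 10 in all, crops included, and the job is handed in when it is done.

```bash
ls; mkdir -p pics; python3 - <<'E'
from plant import ctrl, imaging
import cv2
print(ctrl.get_obs(), ctrl.tcp_to_grasp)
for n in ("scene","top"):
    p,d=imaging.snapshot(n); cv2.imwrite(f"pics/{n}0.png",p)
    import numpy as np; np.save(f"pics/{n}0.npy",d)
    print(imaging.camera_model(n))
E
```

```text
pics
{'clock': 0.0, 'joint_pos': array([-5.21918693e+01,  2.05904535e+01,  6.34316059e-01, -2.20354498e-02,
       -7.01360355e+01, -1.65075790e+01]), 'qvel': array([-0.04668612, -0.08439997,  0.10417616,  0.01021991, -0.03784563,
       -0.03518016]), 'tau': array([-3.02793469e-04, -5.82718313e+01,  2.93053383e+01,  6.99729905e+00,
        6.70801266e-03, -1.37453117e-04]), 'tool_pos': array([ 0.24501466, -0.62843303,  0.22563187]), 'orientation': array([ 1.79905740e+02, -6.33197679e-03, -1.58706947e+02]), 'force': array([-0.00752934, -0.08556751, -1.25328658]), 'moment': array([ 0.00826364, -0.00946857, -0.08582715]), 'gripper_force': 0.0, 'opening': 0.08771767735190894} 0.0188
{'mtx': array([[576.59846023,   0.        , 317.17291672],
       [  0.        , 576.59846023, 235.05084804],
       [  0.        ,   0.        ,   1.        ]]), 'D': array([-0.1534872,  0.       ,  0.       ,  0.       ,  0.       ]), 'R': array([[-0.65751439, -0.75333998, -0.01239761],
       [-0.5649257 ,  0.50382067, -0.65347049],
       [ 0.49853162, -0.42266252, -0.75685046]]), 't': array([0.31485761, 0.32817028, 1.28840259])}
{'mtx': array([[444.15252561,   0.        , 316.26486939],
       [  0.        , 444.15252561, 231.57969949],
       [  0.        ,   0.        ,   1.        ]]), 'D': array([-0.0558895,  0.       ,  0.       ,  0.       ,  0.       ]), 'R': array([[ 5.66256044e-05, -9.99736483e-01, -2.29556374e-02],
       [-9.94418386e-01,  2.36572305e-03, -1.05482115e-01],
       [ 1.05508626e-01,  2.28334808e-02, -9.94156206e-01]]), 't': array([0.0104411 , 0.52958222, 0.90662214])}
```

View pics/top0.png

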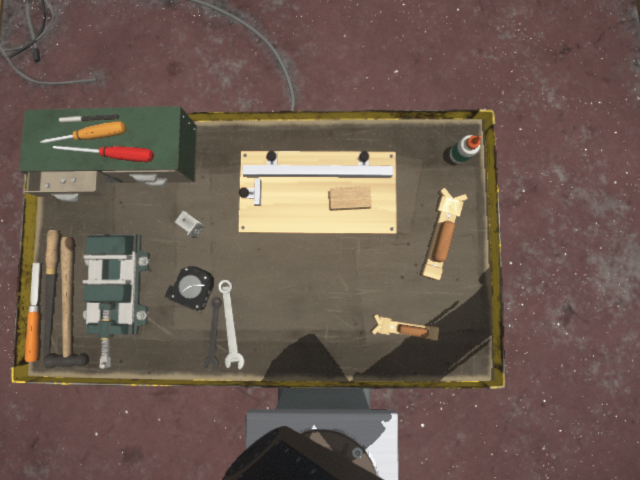

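View pics/scene0.png

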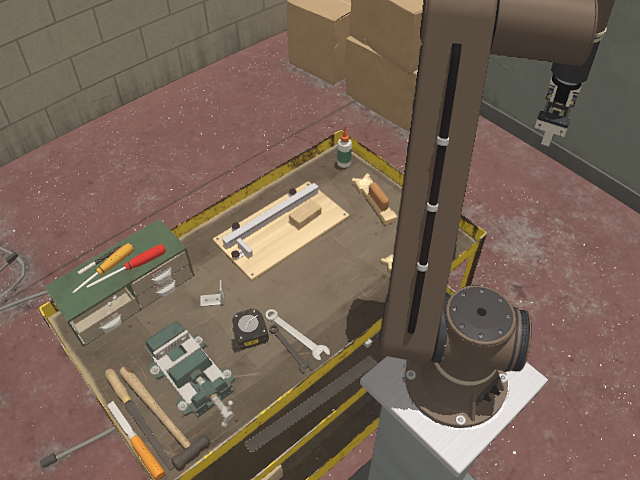

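The top view shows the jig board at about (240–396, 152–233), the fence bar at row ~171, the stop at (257,192) and the block at (350,198). There are two sticks: a larger one at (445,235) with its head towards (452,200), and a smaller one at (405,328). I'll enlarge this part.

```bash
cat > h.py <<'E'
import cv2, numpy as np
from plant import ctrl, imaging
def at_z(pts,z,cam="top"):
    m=imaging.camera_model(cam)
    u=cv2.undistortPoints(np.array(pts,float).reshape(-1,1,2),m["mtx"],np.array(m["D"])).reshape(-1,2)
    z=np.broadcast_to(z,len(u)); C=-m["R"].T@m["t"]
    r=np.c_[u,np.ones(len(u))]@m["R"]
    return C+r*((z-C[2])/r[:,2])[:,None]
E
python3 - <<'E'
import cv2
p=cv2.imread("pics/top0.png")
cv2.imwrite("pics/crop0.png",cv2.resize(p[140:290,230:490],None,fx=3,fy=3,interpolation=cv2.INTER_CUBIC))
from h import *
d=np.load("pics/top0.npy")
m=imaging.camera_model("top")
for (u,v) in [(450,205),(444,240),(433,268),(350,198),(300,220),(300,171),(257,192),(405,328)]:
    z=d[v,u]; q=cv2.undistortPoints(np.array([[[u,v]]],float),m["mtx"],m["D"])[0,0]
    print(u,v,m["R"].T@(np.array([*q,1])*z-m["t"]))
print(at_z([(452,193),(433,276),(376,325),(438,333)],.018))
E
```

```text
450 205 [ 0.58767636 -0.27681941  0.01468465]
444 240 [ 0.508581   -0.24994509  0.05854067]
433 268 [ 0.4528381  -0.23440437  0.0237882 ]
350 198 [ 0.59886988 -0.06105487  0.03970056]
300 220 [0.55649185 0.04519888 0.01142199]
300 171 [0.65713432 0.04393725 0.03987868]
257 192 [0.61313425 0.13498321 0.03679776]
405 328 [ 0.33079106 -0.17098578  0.03876071]
[[ 0.61317123 -0.28108138  0.018     ]
 [ 0.43619693 -0.23536828  0.018     ]
 [ 0.33478948 -0.11434616  0.018     ]
 [ 0.3180303  -0.24310601  0.018     ]]
```

View pics/crop0.png

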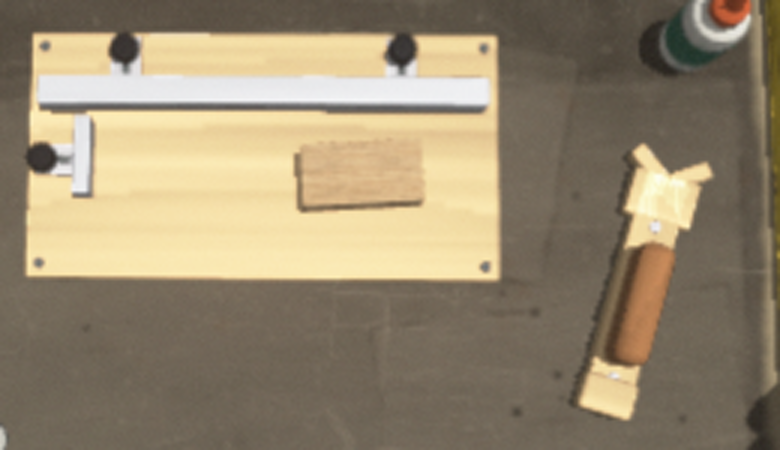

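The crop shows the board corners (33,33),(497,34),(500,281),(26,277), the block top (301,144),(420,138),(424,202),(300,209), the stick notch apex near (672,181), grip ends (657,246)–(627,362) and heel (578,404)–(632,419). Next I'll turn these into positions.

```bash
python3 - <<'E'
from h import *
c=lambda L:[(230+(a-1)/3,140+(b-1)/3) for a,b in L]
np.set_printoptions(precision=4,suppress=True)
B=at_z(c([(33,33),(497,34),(500,281),(26,277)]),.012)[:,:2]; print("board",B,B.mean(0))
print("sides",np.linalg.norm(np.diff(B,axis=0,append=B[:1]),axis=1))
K=at_z(c([(301,144),(420,138),(424,202),(300,209)]),.040)[:,:2]; print("block",K,K.mean(0))
print("sides",np.linalg.norm(np.diff(K,axis=0,append=K[:1]),axis=1))
f=at_z(c([(39,104),(488,105)]),.0395)[:,:2];print("fence",f)
s=at_z(c([(91,116),(91,196)]),.0375)[:,:2];print("stop",s)
n=at_z(c([(672,181)]),.018);t=at_z(c([(640,148),(709,168)]),.018);print("apex",n,"tips",t,t.mean(0))
hl=at_z(c([(578,404),(632,419)]),.022);print("heel",hl,hl.mean(0))
print("heel-apex",np.linalg.norm((n-hl.mean(0))[0,:2]))
# grip from depth
d=np.load("pics/top0.npy"); m=imaging.camera_model("top")
v,u=np.mgrid[195:285,415:470]; q=cv2.undistortPoints(np.stack([u,v],-1).reshape(-1,1,2).astype(float),m["mtx"],m["D"]).reshape(-1,2)
P=(np.c_[q,np.ones(len(q))]*d[195:285,415:470].reshape(-1,1)-m["t"])@m["R"]
g=P[(P[:,2]>.045)&(P[:,2]<.065)]
mu=g[:,:2].mean(0);U,S,V=np.linalg.svd(g[:,:2]-mu,full_matrices=False)
print("grip",len(g),mu,V[0],np.degrees(np.arctan2(V[0,1],V[0,0])),np.ptp((g[:,:2]-mu)@V.T,axis=0),np.percentile(g[:,2],[5,50,95]))
E
```

```text
board [[ 0.7107  0.1766]
 [ 0.7077 -0.1624]
 [ 0.5271 -0.1608]
 [ 0.5308  0.1781]] [0.6191 0.0079]
sides [0.339  0.1806 0.3389 0.1799]
block [[ 0.621  -0.0193]
 [ 0.6249 -0.1025]
 [ 0.5796 -0.1047]
 [ 0.575  -0.0184]] [ 0.6001 -0.0612]
sides [0.0833 0.0454 0.0864 0.046 ]
fence [[ 0.6509  0.1657]
 [ 0.6485 -0.1506]]
stop [[0.6424 0.1289]
 [0.5852 0.1281]]
apex [[ 0.5979 -0.2841  0.018 ]] tips [[ 0.6219 -0.262   0.018 ]
 [ 0.6073 -0.311   0.018 ]] [ 0.6146 -0.2865  0.018 ]
heel [[ 0.4397 -0.2121  0.022 ]
 [ 0.4292 -0.2496  0.022 ]] [ 0.4344 -0.2309  0.022 ]
heel-apex 0.1719545723681779
grip 527 [ 0.5074 -0.2508] [-0.9559  0.2937] 162.9181007087888 [0.0857 0.0271] [0.0482 0.0547 0.0576]
```

```bash
python3 -m crank '[[[0.022,0.0315,-0.005],[0,0,-3.2],1],[[0.022,0.0315,-0.005],[0,0,-3.2],1],[[0.022,0.0315,-0.005],[0,0,-3.2],1],[[0.022,0.0315,-0.005],[0,0,-3.2],1],[[0.022,0.0315,-0.005],[0,0,-3.2],1],[[0.022,0.0315,-0.005],[0,0,-3.2],1],[[0.022,0.0315,-0.005],[0,0,-3.2],1],[[0.022,0.0315,-0.005],[0,0,-3.2],1],[[0.022,0.0315,-0.005],[0,0,-3.2],1],[[0.022,0.0315,-0.005],[0,0,-3.2],1],[[0.022,0.0315,-0.005],[0,0,-3.2],1],[[0.022,0.0315,-0.005],[0,0,-3.2],1]]'; python3 -m crank '[[[0,0,0],[0,0,0],1],[[0,0,0],[0,0,0],1]]'
```

```text
clock: 1.3
tool_pos: [0.5097, -0.2494, 0.1662]
orientation: [180.0, -0.0, 162.8]
force: [0.3, 0.0, -0.3]
opening: 0.0874
gripper_force: 0.0
clock: 1.5
tool_pos: [0.5093, -0.25, 0.1661]
orientation: [-180.0, -0.1, 163.0]
force: [-0.7, -0.2, 0.1]
opening: 0.0879
gripper_force: 0.0
```

```bash
python3 -m crank '[[[-0.002,-0.001,-0.025],[0,0,0],1],[[0,0,-0.03],[0,0,0],1],[[0,0,-0.03],[0,0,0],1],[[0,0,-0.025],[0,0,0],1],[[0,0,-0.02],[0,0,0],1],[[0,0,-0.010],[0,0,0],1],[[0,0,-0.004],[0,0,0],1],[[0,0,0],[0,0,0],1],[[0,0,0],[0,0,0],1]]'
```

```text
clock: 2.4
tool_pos: [0.5078, -0.2522, 0.0235]
orientation: [180.0, 0.1, 162.9]
force: [0.5, -0.0, 0.4]
opening: 0.0872
gripper_force: 0.0
```

```bash
python3 -m crank '[[[0,0.001,-0.002],[0,0,0],1],[[0,0,0],[0,0,0],-1],[[0,0,0],[0,0,0],-1],[[0,0,0],[0,0,0],-1],[[0,0,0],[0,0,0],-1],[[0,0,0],[0,0,0],-1],[[0,0,0],[0,0,0],-1],[[0,0,0],[0,0,0],-1],[[0,0,0],[0,0,0],-1],[[0,0,0],[0,0,0],-1],[[0,0,0],[0,0,0],-1],[[0,0,0],[0,0,0],-1]]'; python3 -m crank '[[[0,0,0],[0,0,0],-1],[[0,0,0],[0,0,0],-1],[[0,0,0],[0,0,0],-1]]'
```

```text
clock: 3.6
tool_pos: [0.5072, -0.2509, 0.0206]
orientation: [-180.0, 0.0, 162.9]
force: [0.1, -1.0, -0.1]
opening: 0.0257
gripper_force: 30.0
clock: 3.9
tool_pos: [0.5072, -0.2509, 0.0206]
orientation: [-180.0, -0.0, 162.9]
force: [-0.2, -1.0, 1.3]
opening: 0.0259
gripper_force: 30.0
```

```bash
python3 -m crank '[[[0,0,0.01],[0,0,0],-1],[[0,0,0.025],[0,0,0],-1],[[0,0,0.025],[0,0,0],-1],[[-0.0034,0.008,0],[0,0,7.1],-1],[[-0.0034,0.008,0],[0,0,7.1],-1],[[-0.0034,0.008,0],[0,0,7.1],-1],[[-0.0034,0.008,0],[0,0,7.1],-1],[[-0.0034,0.008,0],[0,0,7.1],-1],[[-0.0034,0.008,0],[0,0,7.1],-1],[[-0.0034,0.008,0],[0,0,7.1],-1],[[-0.0034,0.008,0],[0,0,7.1],-1]]'; python3 -m crank '[[[0,0,0],[0,0,0],-1],[[0,0,-0.015],[0,0,0],-1],[[0,0,-0.015],[0,0,0],-1],[[0,0,-0.01],[0,0,0],-1],[[0,0,-0.004],[0,0,0],-1],[[0,0,0],[0,0,0],-1],[[0,0,0],[0,0,0],-1]]'
python3 - <<'E'
from h import *
p,d=imaging.snapshot("top"); q,e=imaging.snapshot("scene"); np.save("pics/top1.npy",d)
a=cv2.resize(p[150:280,310:460],None,fx=3,fy=3,interpolation=cv2.INTER_CUBIC)
b=cv2.resize(q[160:290,230:350],None,fx=3,fy=3,interpolation=cv2.INTER_CUBIC)
cv2.imwrite("pics/m1.png",np.hstack([a[:390],b[:390]])[:,:800])
E
```

```text
clock: 5.0
tool_pos: [0.4798, -0.1864, 0.0811]
orientation: [-180.0, 0.0, -140.0]
force: [-0.7, 0.3, -1.4]
opening: 0.0257
gripper_force: 30.0
clock: 5.7
tool_pos: [0.4804, -0.187, 0.037]
orientation: [-180.0, 0.0, -140.3]
force: [-0.3, 0.5, -1.6]
opening: 0.0258
gripper_force: 30.0
```

View pics/m1.png

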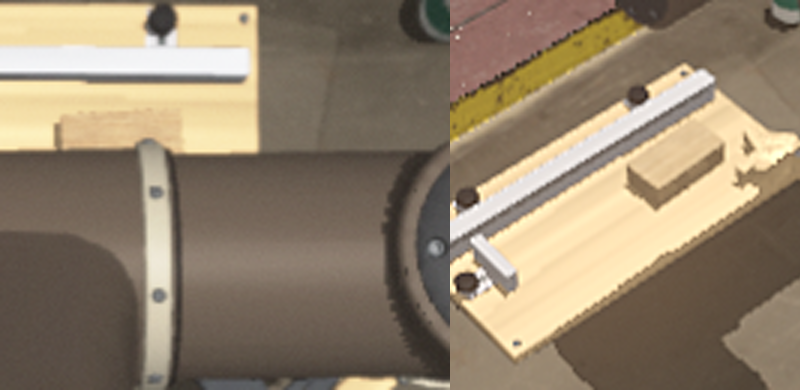

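The top view is blocked by the arm. In the scene view (right half) the stick's head sits behind the block's near corner, with prong tips at about (748,140) and (740,182) and the block's trailing outer corner at about (722,148). I'll check this by projection.

```bash
python3 - <<'E'
from h import *
m=imaging.camera_model("scene")
X=np.array([[.5547,-.0933,.034],[.5861,-.1311,.034],[.5573,-.1231,.034],[.580,-.1048,.040],[.580,-.1048,.012],[.575,-.0184,.04],[.6249,-.1025,.04]])
q=cv2.projectPoints(X,cv2.Rodrigues(m["R"])[0],m["t"],m["mtx"],m["D"])[0].reshape(-1,2)
print(np.round((q-[230,160])*3+[450,0]))
E
python3 - <<'E'
from h import *
q,e=imaging.snapshot("scene")
cv2.imwrite("pics/m2.png",cv2.resize(q[195:235,285:365],None,fx=9,fy=9,interpolation=cv2.INTER_CUBIC))
E
```

```text
[[733. 166.]
 [741. 127.]
 [756. 148.]
 [725. 140.]
 [725. 161.]
 [656. 189.]
 [691. 115.]]
```

View pics/m2.png

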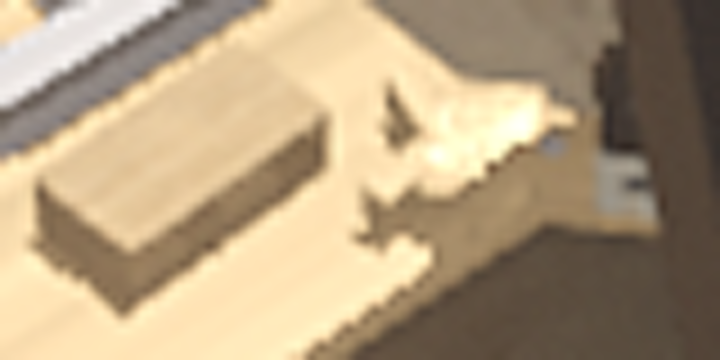

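The positions agree to about 2 mm: the block corner is seen at (327,115) in the 9x crop and the prong tips at (365,185) and (388,85). I'll turn the stick slightly so its long prong is nearly parallel to the fence, then close on the corner.

```bash
python3 -m crank '[[[-0.004,0.005,0],[0,0,-3.7],-1],[[0.0057,0.0045,0],[0,0,0],-1],[[0.0057,0.0045,0],[0,0,0],-1],[[0.0057,0.0045,0],[0,0,0],-1],[[0.0055,0.005,0],[0,0,0],-1],[[0,0,0],[0,0,0],-1],[[0,0,0],[0,0,0],-1]]'
python3 - <<'E'
from h import *
F=[]
o=ctrl.get_obs(); print(o["force"],o["moment"],o["tool_pos"])
q,e=imaging.snapshot("scene")
cv2.imwrite("pics/m3.png",cv2.resize(q[180:250,250:350],None,fx=8,fy=8,interpolation=cv2.INTER_CUBIC))
E
```

```text
clock: 6.55
tool_pos: [0.4987, -0.1631, 0.0364]
orientation: [180.0, -0.0, -144.0]
force: [0.2, -0.8, -1.7]
opening: 0.0256
gripper_force: 30.0
[ 0.23671771 -0.83753543 -1.67339789] [ 0.00222861 -0.01782774 -0.02858272] [ 0.49867096 -0.16314599  0.03638037]
```

View pics/m3.png

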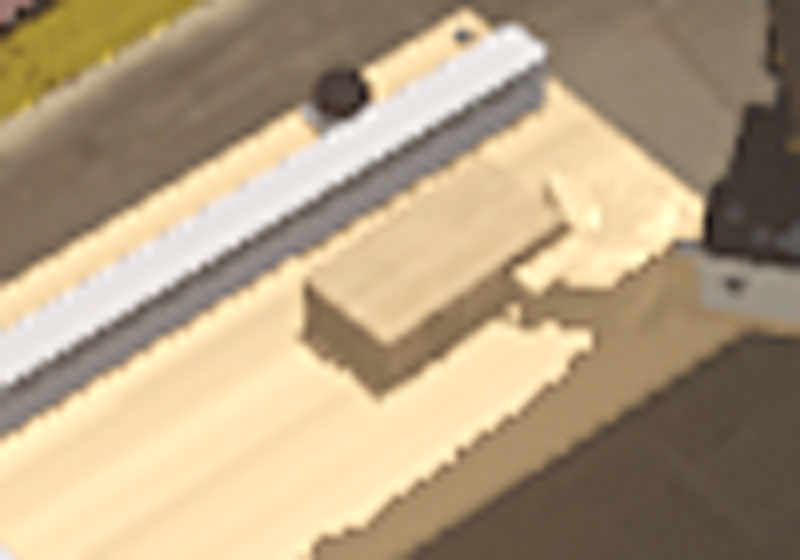

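The notch now holds the block's trailing outer corner, at about (575,225), and the left prong lies along its long side. Next I push it towards the fence.

```bash
python3 -m crank '[[[0.002,0.001,0],[0,0,0],-1],[[0.002,0.001,0],[0,0,0],-1],[[0.002,0.001,0],[0,0,0],-1],[[0.002,0.0006,0],[0,0,0],-1],[[0.002,0.0006,0],[0,0,0],-1],[[0.002,0.0006,0],[0,0,0],-1],[[0.002,0.0006,0],[0,0,0],-1],[[0.002,0.0006,0],[0,0,0],-1],[[0.002,0.0006,0],[0,0,0],-1],[[0,0,0],[0,0,0],-1]]'
python3 -m crank '[[[0.001,0.0003,0],[0,0,0],-1],[[0.001,0.0003,0],[0,0,0],-1],[[0,0,0],[0,0,0],-1]]'
```

```text
clock: 7.6
tool_pos: [0.517, -0.1567, 0.0366]
orientation: [-180.0, 0.0, -144.0]
force: [0.5, 0.3, -2.2]
opening: 0.0261
gripper_force: 30.0
clock: 7.9
tool_pos: [0.5187, -0.1562, 0.0366]
orientation: [-180.0, 0.0, -144.0]
force: [-0.5, -0.7, -2.0]
opening: 0.026
gripper_force: 30.0
```

```bash
for i in 1; do python3 -m crank '[[[0.001,0.0003,0],[0,0,0],-1],[[0.001,0.0003,0],[0,0,0],-1],[[0,0,0],[0,0,0],-1]]'; done;  python3 -m crank '[[[0.001,0.0003,0],[0,0,0],-1],[[0,0,0],[0,0,0],-1]]' | sed -n '2p;4p'; python3 -m crank '[[[0.0005,0.0003,0],[0,0,0],-1],[[0,0,0],[0,0,0],-1]]' | sed -n '2p;4p'
```

```text
clock: 8.2
tool_pos: [0.5206, -0.1555, 0.0365]
orientation: [180.0, -0.0, -144.0]
force: [-1.1, -0.3, -0.4]
opening: 0.0259
gripper_force: 30.0
tool_pos: [0.521, -0.1553, 0.0364]
force: [-3.1, 0.0, 0.8]
tool_pos: [0.5214, -0.155, 0.0364]
force: [-4.1, 0.8, 0.7]
```

```bash
python3 -m crank '[[[-0.0008,0.0011,0],[0,0,-0.8],-1],[[-0.0008,0.0011,0],[0,0,-0.7],-1],[[0,0,0],[0,0,0],-1],[[0,0,0],[0,0,0],-1]]'
python3 - <<'E'
from h import *
o=ctrl.get_obs(); print(o["force"],o["moment"],o["tool_pos"],o["orientation"])
q,e=imaging.snapshot("scene"); np.save("pics/s4.npy",e)
cv2.imwrite("pics/m4.png",cv2.resize(q[180:250,250:350],None,fx=8,fy=8,interpolation=cv2.INTER_CUBIC))
E
```

```text
clock: 9.0
tool_pos: [0.5193, -0.1527, 0.0363]
orientation: [179.9, -0.1, -145.5]
force: [-5.4, 0.4, 1.0]
opening: 0.0258
gripper_force: 30.1
[-5.36694542  0.37570804  1.04174724] [0.40592151 2.01486855 0.50194887] [ 0.51934357 -0.15273212  0.03632694] [ 1.79939560e+02 -8.84328276e-02 -1.45523225e+02]
```

View pics/m4.png

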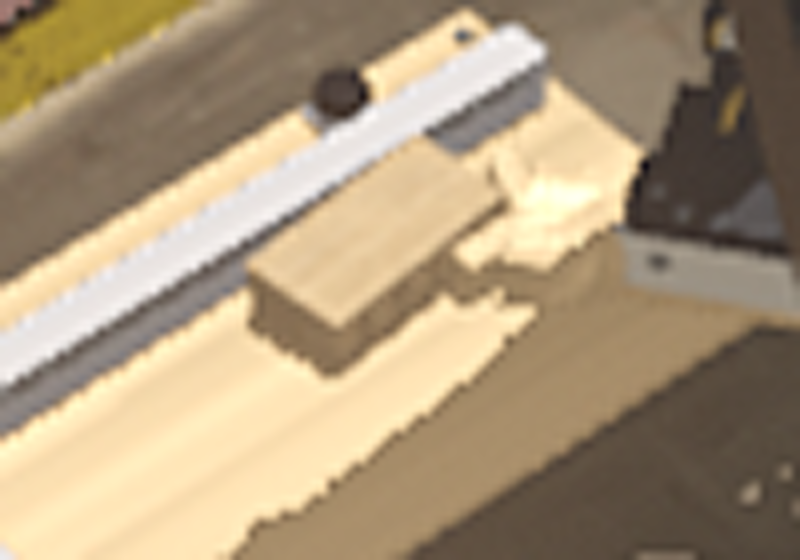

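```bash
python3 - <<'E'
from h import *
np.set_printoptions(precision=4,suppress=True)
c=lambda L:[(250+(a-3.5)/8,180+(b-3.5)/8) for a,b in L]
K=at_z(c([(425,138),(250,268),(340,325),(500,205)]),.040,"scene")[:,:2];print(K)
for a,b in ((0,1),(3,2)):
    v=K[b]-K[a]; print(np.linalg.norm(v),np.degrees(np.arctan2(-v[0],v[1])))
print(at_z(c([(0,388),(300,215),(545,62)]),.0395,"scene")[:,:2])
# prong left tip
print(at_z(c([(465,250),(497,150),(505,205)]),.034,"scene")[:,:2])
K=at_z(c([(480,160),(305,280),(388,343),(570,220)]),.040,"scene")[:,:2];print(K)
for a,b in ((0,1),(3,2)):
    v=K[b]-K[a]; print(np.linalg.norm(v),np.degrees(np.arctan2(-v[0],v[1])))
E
```

```text
[[ 0.6438 -0.0906]
 [ 0.6361 -0.0057]
 [ 0.5952 -0.012 ]
 [ 0.6016 -0.089 ]]
0.08526214449241372 5.180080020217306
0.07731373373702181 4.774065206524008
[[ 0.6497  0.0911]
 [ 0.6445 -0.0346]
 [ 0.6447 -0.1474]]
[[ 0.5978 -0.0697]
 [ 0.627  -0.1094]
 [ 0.6049 -0.094 ]]
[[ 0.6227 -0.098 ]
 [ 0.6192 -0.0163]
 [ 0.578  -0.0188]
 [ 0.5801 -0.1023]]
0.08183992630391294 2.4893666489237036
0.08353524870709618 1.4000973427912662
```

The block touches the fence at its trailing corner but is still about 5° off flat. Pushing along +y at the outer corner should swing it flat.

```bash
python3 -m crank '[[[-0.0005,0.001,0],[0,0,0],-1],[[0,0.001,0],[0,0,0],-1],[[0,0,0],[0,0,0],-1]]'| sed -n '2p;4p'; python3 -m crank '[[[0,0.001,0],[0,0,0],-1],[[0,0.001,0],[0,0,0],-1],[[0,0,0],[0,0,0],-1]]'| sed -n '2p;4p';
python3 - <<'E'
from h import *
o=ctrl.get_obs(); print(o["moment"])
q,e=imaging.snapshot("scene"); cv2.imwrite("pics/m5.png",cv2.resize(q[180:250,250:350],None,fx=8,fy=8,interpolation=cv2.INTER_CUBIC))
a=cv2.imread("pics/m4.png"); b=cv2.imread("pics/m5.png")
m=imaging.camera_model("scene")
# rectify plane z=.04 to a metric picture, 0.25 mm/px: columns = y from +0.02 to -0.12, rows = x from .66 down to .58
xs=np.arange(.66,.56,-.0003); ys=np.arange(.03,-.15,-.0003)
X=np.array([[x,y,.04] for x in xs for y in ys])
uv=cv2.projectPoints(X,cv2.Rodrigues(m["R"])[0],m["t"],m["mtx"],m["D"])[0].reshape(len(xs),len(ys),2).astype(np.float32)
cv2.imwrite("pics/r5.png",cv2.remap(q,uv,None,cv2.INTER_CUBIC))
E
```

```text
tool_pos: [0.5201, -0.1505, 0.0365]
force: [-2.3, 0.8, -2.3]
tool_pos: [0.5208, -0.1486, 0.0368]
force: [-0.5, -0.2, -1.6]
[0.08021354 0.19827625 0.08364062]
```

View pics/r5.png

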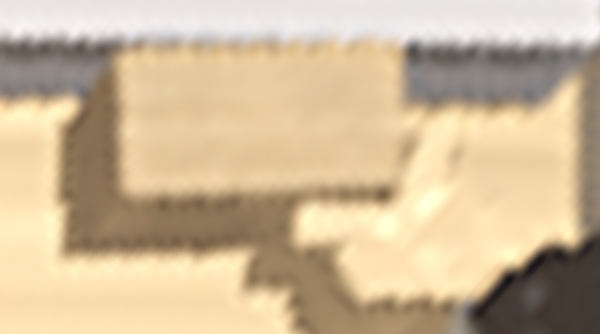

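The rectified view shows the block's inner edge flat along the fence at row ~45, from column 118 to 405, with its corner in the notch at about (390,195). Next I turn the stick nearer to 45° about the notch and apply a light press.

```bash
python3 -m crank '[[[0.0031,-0.0023,0],[0,0,2],-1],[[0.0031,-0.0023,0],[0,0,2],-1],[[0.0022,-0.0028,0],[0,0,2],-1],[[0,0,0],[0,0,0],-1],[[0,0,0],[0,0,0],-1]]'; python3 -m crank '[[[0.0005,0.001,0],[0,0,0],-1],[[0,0,0],[0,0,0],-1]]'| sed -n '2p;4p'
```

```text
clock: 10.2
tool_pos: [0.5283, -0.1562, 0.0366]
orientation: [180.0, -0.0, -139.6]
force: [-1.7, -0.4, -0.2]
opening: 0.0257
gripper_force: 30.0
tool_pos: [0.5284, -0.1552, 0.0366]
force: [-3.1, -0.2, -0.4]
```

```bash
python3 -m crank '[[[0,0.001,0],[0,0,0],-1],[[0,0.002,0],[0,0,0],-1],[[0,0.002,0],[0,0,0],-1],[[0,0.002,0],[0,0,0],-1],[[0.0001,0.002,0],[0,0,0],-1],[[0,0.002,0],[0,0,0],-1]]'; python3 -m crank '[[[0.0001,0.002,0],[0,0,0],-1],[[0,0.002,0],[0,0,0],-1],[[0,0.002,0],[0,0,0],-1],[[0,0.002,0],[0,0,0],-1],[[0,0.002,0],[0,0,0],-1],[[0.0001,0.002,0],[0,0,0],-1]]'| sed -n '2,4p'
```

```text
clock: 11.0
tool_pos: [0.5284, -0.1445, 0.0365]
orientation: [180.0, -0.1, -139.5]
force: [-3.2, -3.5, 0.1]
opening: 0.0259
gripper_force: 30.0
tool_pos: [0.5286, -0.1325, 0.0366]
orientation: [180.0, -0.1, -139.5]
force: [-4.6, -4.4, 0.8]
```

```bash
python3 -m crank '[[[-0.0004,0.002,0],[0,0,0],-1],[[0,0.003,0],[0,0,0],-1],[[0,0.003,0],[0,0,0],-1],[[0,0.003,0],[0,0,0],-1],[[0.0001,0.003,0],[0,0,0],-1],[[0,0.003,0],[0,0,0],-1]]'| sed -n '2,4p'; python3 -m crank '[[[0.0001,0.003,0],[0,0,0],-1],[[0,0.003,0],[0,0,0],-1],[[0,0.003,0],[0,0,0],-1],[[0,0.003,0],[0,0,0],-1]]'| sed -n '2,4p'
```

```text
tool_pos: [0.5288, -0.1149, 0.0365]
orientation: [180.0, -0.0, -139.5]
force: [-3.2, -3.0, -0.4]
tool_pos: [0.5289, -0.1029, 0.0365]
orientation: [180.0, -0.0, -139.5]
force: [-3.4, -2.3, -0.9]
```

```bash
python3 -m crank '[[[0.0001,0.003,0],[0,0,0],-1],[[0,0.003,0],[0,0,0],-1],[[0,0.003,0],[0,0,0],-1],[[0,0.003,0],[0,0,0],-1],[[0.0001,0.003,0],[0,0,0],-1],[[0,0.003,0],[0,0,0],-1],[[0,0.003,0],[0,0,0],-1],[[0,0.003,0],[0,0,0],-1]]'| sed -n '2,4p'; python3 -m crank '[[[0.0001,0.003,0],[0,0,0],-1],[[0,0.003,0],[0,0,0],-1],[[0,0.003,0],[0,0,0],-1],[[0,0.003,0],[0,0,0],-1]]'| sed -n '2,4p'
```

```text
tool_pos: [0.5292, -0.0789, 0.0365]
orientation: [180.0, 0.0, -139.5]
force: [-3.3, -2.7, -1.0]
tool_pos: [0.5293, -0.0669, 0.0365]
orientation: [-180.0, 0.0, -139.5]
force: [-2.8, -2.3, -1.3]
```

```bash
python3 -m crank '[[[0.0001,0.003,0],[0,0,0],-1],[[0,0.003,0],[0,0,0],-1],[[0,0.003,0],[0,0,0],-1],[[0,0.003,0],[0,0,0],-1],[[0.0001,0.003,0],[0,0,0],-1],[[0,0.003,0],[0,0,0],-1]]'| sed -n '2,4p'
```

```text
tool_pos: [0.5296, -0.0489, 0.0366]
orientation: [-180.0, 0.0, -139.5]
force: [-3.4, -2.3, -1.2]
```

Now slower, towards the stop (expected near TCP y ≈ -0.02).

```bash
python3 -m crank '[[[0.0001,0.002,0],[0,0,0],-1],[[0,0.002,0],[0,0,0],-1],[[0,0.002,0],[0,0,0],-1],[[0,0.002,0],[0,0,0],-1],[[0.0001,0.002,0],[0,0,0],-1],[[0,0.002,0],[0,0,0],-1],[[0,0.002,0],[0,0,0],-1],[[0,0.001,0],[0,0,0],-1]]'| sed -n '2,4p'; python3 -m crank '[[[0.0001,0.001,0],[0,0,0],-1],[[0,0.001,0],[0,0,0],-1],[[0,0.001,0],[0,0,0],-1],[[0,0.001,0],[0,0,0],-1]]'| sed -n '2,4p'
```

```text
tool_pos: [0.5297, -0.034, 0.0366]
orientation: [-180.0, 0.0, -139.5]
force: [-3.6, -2.4, -2.1]
tool_pos: [0.5298, -0.0301, 0.0366]
orientation: [180.0, -0.0, -139.5]
force: [-4.5, -3.6, -2.1]
```

```bash
python3 -m crank '[[[0,0.001,0],[0,0,0],-1],[[0,0.001,0],[0,0,0],-1],[[0,0.001,0],[0,0,0],-1]]'| sed -n '2,4p'; python3 -m crank '[[[0,0.001,0],[0,0,0],-1],[[0,0.001,0],[0,0,0],-1]]'| sed -n '2,4p'
```

```text
tool_pos: [0.5298, -0.0271, 0.0366]
orientation: [180.0, -0.0, -139.5]
force: [-3.2, -2.4, -1.3]
tool_pos: [0.5298, -0.0251, 0.0366]
orientation: [-180.0, 0.0, -139.5]
force: [-3.6, -3.3, -1.3]
```

```bash
python3 -m crank '[[[0,0.001,0],[0,0,0],-1],[[0,0.001,0],[0,0,0],-1]]'| sed -n '2,4p'; python3 -m crank '[[[0,0.001,0],[0,0,0],-1]]'| sed -n '2,4p'
```

```text
tool_pos: [0.5299, -0.0231, 0.0366]
orientation: [-180.0, 0.0, -139.5]
force: [-2.4, -2.9, -1.8]
tool_pos: [0.5298, -0.0221, 0.0365]
orientation: [-180.0, 0.0, -139.5]
force: [-2.6, -2.2, -1.7]
```

```bash
python3 -m crank '[[[0,0.001,0],[0,0,0],-1]]'| sed -n '2,4p'
```

```text
tool_pos: [0.5299, -0.021, 0.0366]
orientation: [-180.0, 0.0, -139.5]
force: [-3.2, -2.1, -0.9]
```

```bash
python3 -m crank '[[[0,0.001,0],[0,0,0],-1]]'| sed -n '2,4p'; python3 -m crank '[[[0,0.001,0],[0,0,0],-1]]'| sed -n '2,4p'
```

```text
tool_pos: [0.5297, -0.0202, 0.0366]
orientation: [-180.0, -0.0, -139.5]
force: [-3.8, -5.9, -0.2]
tool_pos: [0.5295, -0.0197, 0.0366]
orientation: [-180.0, -0.1, -139.5]
force: [-2.2, -8.4, -0.3]
```

```bash
python3 -m crank '[[[0,0.001,0],[0,0,0],-1]]'| sed -n '2,4p'; python3 -m crank '[[[0,0.0005,0],[0,0,0],-1]]'| sed -n '2,4p'
```

```text
tool_pos: [0.5292, -0.0192, 0.0366]
orientation: [-180.0, -0.1, -139.6]
force: [-3.5, -12.9, 1.7]
tool_pos: [0.5291, -0.0191, 0.0367]
orientation: [-180.0, -0.1, -139.6]
force: [-2.3, -13.1, 1.1]
```

The block has met the stop. I'll trade a little y for x to reach about 10 N each way.

```bash
python3 -m crank '[[[0.001,-0.0007,0],[0,0,0],-1],[[0,0,0],[0,0,0],-1]]'| sed -n '2,4p'; python3 -m crank '[[[0.001,0,0],[0,0,0],-1],[[0,0,0],[0,0,0],-1]]'| sed -n '2,4p'
```

```text
tool_pos: [0.5296, -0.0198, 0.0366]
orientation: [180.0, -0.2, -139.6]
force: [-5.9, -10.2, 2.4]
tool_pos: [0.5298, -0.0199, 0.0366]
orientation: [179.9, -0.2, -139.6]
force: [-8.0, -9.2, 6.8]
```

```bash
python3 -m crank '[[[0.0007,0,0.001],[0,0,0],-1],[[0,0,0],[0,0,0],-1]]'| sed -n '2,4p'; python3 -m crank '[[[0.0003,0.0003,0],[0,0,0],-1],[[0,0,0],[0,0,0],-1],[[0,0,0],[0,0,0],-1]]'| sed -n '2,4p'
```

```text
tool_pos: [0.5298, -0.0199, 0.037]
orientation: [179.9, -0.3, -139.6]
force: [-7.5, -8.1, 1.8]
tool_pos: [0.5298, -0.0199, 0.037]
orientation: [179.9, -0.3, -139.6]
force: [-7.8, -9.9, 1.6]
```

```bash
python3 -m crank '[[[0.001,0,0],[0,0,0],-1],[[0,0,0],[0,0,0],-1],[[0,0,0],[0,0,0],-1]]'| sed -n '2,4p'; python3 -m crank '[[[0.0003,0.0002,0],[0,0,0],-1],[[0,0,0],[0,0,0],-1],[[0,0,0],[0,0,0],-1],[[0,0,0],[0,0,0],-1]]'| sed -n '2,4p'
```

```text
tool_pos: [0.53, -0.0201, 0.0369]
orientation: [179.9, -0.4, -139.6]
force: [-11.8, -9.5, 5.7]
tool_pos: [0.53, -0.02, 0.0369]
orientation: [179.8, -0.4, -139.6]
force: [-12.4, -10.2, 7.1]
```

```bash
python3 -m crank '[[[-0.0005,0,0],[0,0,0],-1],[[0,0,0],[0,0,0],-1],[[0,0,0],[0,0,0],-1],[[0,0,0],[0,0,0],-1]]'| sed -n '1,4p'; python3 -m crank '[[[-0.0015,-0.0010,0],[0,0,0],-1],[[-0.0015,-0.0010,0],[0,0,0],-1],[[-0.0015,-0.0013,0],[0,0,0],-1],[[-0.003,-0.0026,0],[0,0,0],-1],[[-0.007,-0.006,0],[0,0,0],-1],[[-0.01,-0.0085,0],[0,0,0],-1],[[-0.015,-0.013,0],[0,0,0],-1],[[0,0,0],[0,0,0],-1]]'| sed -n '1,4p'
python3 - <<'E'
from h import *
m=imaging.camera_model("scene")
q,e=imaging.snapshot("scene")
xs=np.arange(.67,.43,-.0004); ys=np.arange(.18,-.14,-.0004)
X=np.array([[x,y,.04] for x in xs for y in ys])
uv=cv2.projectPoints(X,cv2.Rodrigues(m["R"])[0],m["t"],m["mtx"],m["D"])[0].reshape(len(xs),len(ys),2).astype(np.float32)
cv2.imwrite("pics/r6.png",cv2.remap(q,uv,None,cv2.INTER_CUBIC))
E
```

```text
clock: 18.9
tool_pos: [0.5299, -0.0199, 0.0369]
orientation: [179.9, -0.4, -139.6]
force: [-11.0, -9.5, 5.6]
clock: 19.7
tool_pos: [0.4913, -0.0528, 0.0375]
orientation: [179.9, -0.1, -139.6]
force: [0.2, -0.1, -1.9]
```

View pics/r6.png

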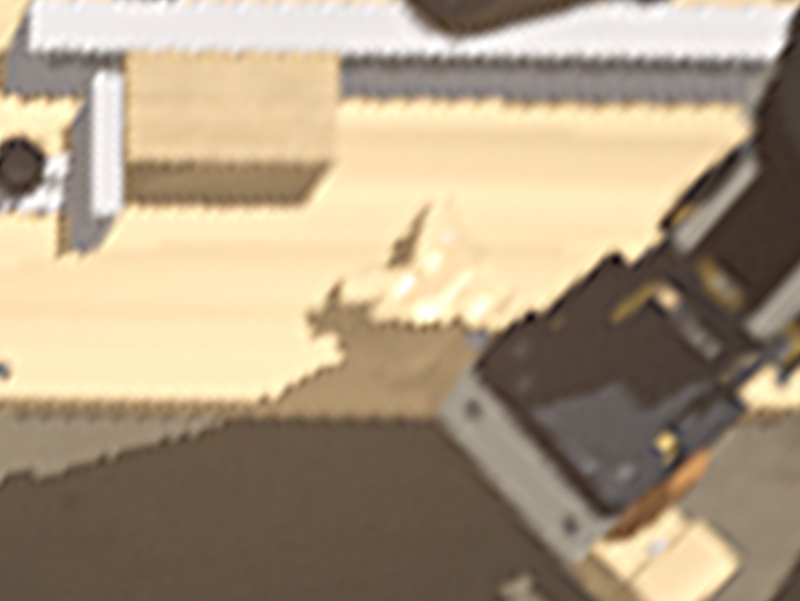

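The rectified view shows the block tight in the corner: its end is at column ~125 against the stop, and its side at row ~55 against the fence. The stick is clear of it, so I'll lay it back where it was found.

```bash
python3 -m crank '[[[-0.005,-0.004,0.02],[0,0,0],-1],[[0,0,0.02],[0,0,0],-1],[[0,0,0.02],[0,0,0],-1],[[0.0026,-0.0242,0],[0,0,-7.1],-1],[[0.0026,-0.0242,0],[0,0,-7.1],-1],[[0.0026,-0.0242,0],[0,0,-7.1],-1],[[0.0026,-0.0242,0],[0,0,-7.1],-1],[[0.0026,-0.0242,0],[0,0,-7.1],-1],[[0.0026,-0.0242,0],[0,0,-7.1],-1],[[0.0026,-0.0242,0],[0,0,-7.1],-1],[[0.0026,-0.0242,0],[0,0,-7.1],-1]]'; python3 -m crank '[[[0,0,0],[0,0,0],-1],[[0,0,-0.02],[0,0,0],-1],[[0,0,-0.02],[0,0,0],-1],[[0,0,-0.015],[0,0,0],-1],[[0,0,-0.01],[0,0,0],-1],[[0,0,-0.005],[0,0,0],-1],[[0,0,0],[0,0,0],-1],[[0,0,0],[0,0,0],-1]]'
```

```text
clock: 20.85
tool_pos: [0.5102, -0.2499, 0.0977]
orientation: [180.0, 0.0, 163.4]
force: [0.8, 0.6, -1.4]
opening: 0.026
gripper_force: 30.0
clock: 21.65
tool_pos: [0.5104, -0.2489, 0.0282]
orientation: [180.0, 0.1, 163.7]
force: [-0.3, -0.1, -1.3]
opening: 0.0257
gripper_force: 30.0
```

```bash
python3 -m crank '[[[0,0,-0.003],[0,0,0],-1],[[0,0,-0.002],[0,0,0],-1],[[0,0,0],[0,0,0],-1]]' | sed -n '2,4p'; python3 -m crank '[[[0,0,-0.001],[0,0,0],-1],[[0,0,-0.001],[0,0,0],-1],[[0,0,0],[0,0,0],-1]]'| sed -n '2,4p'
```

```text
tool_pos: [0.5097, -0.2488, 0.0225]
orientation: [180.0, -0.0, 163.7]
force: [-0.4, 0.7, -0.7]
tool_pos: [0.51, -0.2489, 0.0206]
orientation: [-180.0, 0.0, 163.7]
force: [0.4, 0.4, -1.9]
```

```bash
python3 -m crank '[[[0,0,-0.0007],[0,0,0],-1],[[0,0,0],[0,0,0],-1]]' | sed -n '2,4p'; python3 -m crank '[[[0,0,0],[0,0,0],-0.2],[[0,0,0],[0,0,0],0],[[0,0,0],[0,0,0],0.5],[[0,0,0],[0,0,0],1],[[0,0,0],[0,0,0],1],[[0,0,0],[0,0,0],1],[[0,0,0],[0,0,0],1],[[0,0,0],[0,0,0],1]]'
```

```text
tool_pos: [0.51, -0.2489, 0.0205]
orientation: [-180.0, 0.0, 163.7]
force: [-1.4, 1.4, 6.8]
clock: 23.25
tool_pos: [0.5099, -0.2489, 0.0198]
orientation: [-180.0, -0.0, 163.7]
force: [-0.3, 0.9, -0.5]
opening: 0.0837
gripper_force: 0.0
```

Stick down and released. I'll lift straight up, clear the view and take a last look.

```bash
python3 -m crank '[[[0,0,0.01],[0,0,0],1],[[0,0,0.02],[0,0,0],1],[[0,0,0.04],[0,0,0],1],[[0,0,0.045],[0,0,0],1],[[0,0,0.045],[0,0,0],1],[[-0.025,-0.035,0.01],[0,0,0],1],[[-0.025,-0.035,0.01],[0,0,0],1],[[-0.025,-0.035,0],[0,0,0],1],[[-0.025,-0.035,0],[0,0,0],1],[[-0.025,-0.035,0],[0,0,0],1],[[-0.025,-0.035,0],[0,0,0],1],[[0,0,0],[0,0,0],1]]'
python3 -m crank '[[[-0.025,-0.035,0],[0,0,0],1],[[-0.025,-0.035,0],[0,0,0],1],[[-0.025,-0.035,0],[0,0,0],1],[[0,0,0],[0,0,0],1],[[0,0,0],[0,0,0],1]]' | sed -n '1,4p'
python3 - <<'E'
from h import *
p,d=imaging.snapshot("top")
cv2.imwrite("pics/t7.png",cv2.resize(p[130:300,225:490],None,fx=3,fy=3,interpolation=cv2.INTER_CUBIC)[:600,:800])
m=imaging.camera_model("top")
v,u=np.mgrid[195:285,415:470]; q=cv2.undistortPoints(np.stack([u,v],-1).reshape(-1,1,2).astype(float),m["mtx"],m["D"]).reshape(-1,2)
P=(np.c_[q,np.ones(len(q))]*d[195:285,415:470].reshape(-1,1)-m["t"])@m["R"]
g=P[(P[:,2]>.045)&(P[:,2]<.065)]; print(len(g),g.mean(0),np.percentile(g[:,2],[5,50,95]))
E
```

```text
clock: 24.45
tool_pos: [0.3569, -0.4619, 0.2005]
orientation: [-180.0, -0.0, 163.5]
force: [-0.9, 1.2, 0.7]
opening: 0.0879
gripper_force: 0.0
clock: 24.95
tool_pos: [0.2841, -0.5642, 0.2]
orientation: [180.0, -0.0, 163.6]
force: [0.8, 1.1, -0.3]
528 [ 0.51081394 -0.24637323  0.05412492] [0.04861856 0.05463235 0.05727045]
```

View pics/t7.png

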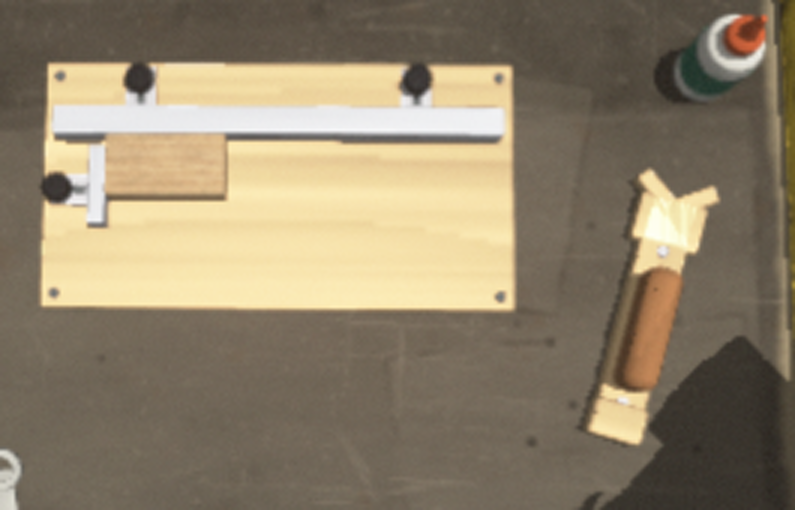

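The block sits flush in the corner of stop and fence at about (105–225, 133–198). The stick lies flat at (655,320), clear of the jig. I'm handing in.

```bash
python3 -c "from plant import close_job; print(close_job())"
```

```text
the job is handed in; nothing more can be done
None
```

Handed in at about 25 s: the block was pressed into the corner of stop and fence at about 11 N (x) and 10 N (y), total push under 20 N in every reading, and the last picture shows it flush there with the stick flat on the trolley, clear of the jig; at first fence contact it sat about 5° askew and was swung flat before feeding.

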